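# Snug the adjustable wrench on a model truck's wheel nut and tighten it one flat

## Robot

A 6-joint arm with a two-finger parallel gripper is mounted at the origin on the work surface. World frame = base frame: x ahead of the robot, y to its left, z up, the work surface at z = 0. Lengths are in mm, angles in rad, forces in N, time in s.
With the tool pointing down it reaches from about 275 to 850 mm from the base axis. Payload 5.2 kg.
Tool frame: the origin (TCP) lies midway between the tips of the shut fingers; the grasp point (between the pads) lies r.pinch_z behind it (r.pinch_z is the distance from the TCP to the grasp point, in mm); y points along the fingers, x is the direction in which the jaws open and shut, and the axes are right-handed (so a half turn about y gives the same grasp; the last joint's range is limited). The gripper opens to 85 mm and grips with 20 to 120 N. Pads are 22 mm wide; open, the fingers measure 114 mm over their backs; the gripper's body (76 mm by 85 mm) begins 54 mm behind the grasp point. The pads swing forward as they close: fully open they stand 13 mm farther back than shut.
Start: joints at [-1.427, 0.259, 1.535, -0, 1.348, -0.203], TCP at [186.96, -517.253, 231.31] pointing down, gripper open.
Joint ranges: [-3.14, 3.14], [-0.91, 2.08], [0.19, 2.58], [-1.22, 4.36], [0.22, 2.71], [-3.12, 3.12]. Speed limits (rad/s): [2.57, 2.57, 3.14, 3.14, 3.14, 3.14].

## Interface

Orientations are given as [roll, pitch, yaw] about the fixed x, y, z axes, in that order (R = Rz(yaw) Ry(pitch) Rx(roll)).
In Python, from plant import r, optics gives the robot as it stands.
- The arm moves only by the tool move_arm, never from a script. Its argument "deltas" is text: rows parted by semicolons, each of 7 numbers parted by spaces: the shift along the tool's x, y, z in mm, then the turn, a rotation vector about the tool's x, y, z in rad, then the opening, from -1 (shut) to 1 (fully open). A call has 1 to 8 rows; each row shifts and turns the pose as measured when the row begins, along the tool's axes as they then stand; what a row does not reach is not made up. A row lasts 1/8 s, in which the tool goes at most 62.5 mm and 10.7 degrees, less where a joint would pass 70% of its speed; a pose out of reach is approached as far as the arm can. A call is refused whole if a number of a shift passes 62.5 or a number of a turn 0.188, either way. A call with a gripper value outside its range is refused whole. The fingers move at their own pace and stop on an object; "squeeze" is the grip in N (left out, the last holds). Time passes only in rows, so rows that do not move let the fingers close. It gives the time, the measured TCP pose, the force and the opening at its end, in the units of the state.
- r.read_state(): the state, without advancing time (a new reading comes with each control period).
- optics.read_camera(name): name is "scene" or "top"; returns the picture (420x560x3 uint8, red, green, blue); there is no depth.
- optics.camera_info(name): a dict with "mtx" (3x3 intrinsics, pixels), "view" (4x4, takes a point from world to camera coordinates). Camera axes: x right, y down, z forward; pixel columns grow to the right and rows downward; lengths in mm; the calibration is good to about 2 mm. A picture is of the moment at which its call begins. camera_info takes no time and is no camera call.
- r.finish_job(): hands the job in, once; it reports no verdict.
The state is a dict: "time_s": time; "joints": joint angles; "qd": joint speeds; "joint_torque": joint torques, N m; "ee_pos": TCP position; "orientation": TCP orientation; "wrist_force": force on the tool from outside, world axes, zero at the start; "wrist_torque": the same for the moment, N m; "finger_gap": finger opening in mm.
Only numpy, scipy, OpenCV 4.12 (cv2) and the standard library are available. Lean on these libraries where they do the work, as an engineer would, in place of code of your own. Each camera call takes 0.05 s, during which the arm holds its last target. There are 200 camera calls.

## Task

The adjustable wrench already sits around the red wheel nut, but its jaws are too wide: roll its worm until the jaws just fit the nut, then swing the handle clockwise (seen from above) to tighten the nut by one flat, a sixth of a turn. Never turn the nut with slack jaws, do not turn it backwards or overtighten it, leave the wrench lying flat on the nut with its jaws still snug, and leave the other things on the bench alone.

Things in the scene. Friction and masses are not known exactly. Their poses are not given: they have to be found in the camera images.
- nut_axis (a point): red anodised hexagonal wheel nut, 24 mm across flats (27.7 across corners), axis upright, in the middle of the wheel. Point on the nut's axis at the top of its round 34 mm flange, 170 mm above the table; z up; the hexagon rises 16 mm above the point; a white paint mark on top points along x. It turns stiffly (about 0.24 N m) and stays where it is left
- nut (a joint): angle of the nut in rad: 0 at the start, grows clockwise seen from above (tightening); one flat is 1.047
- wrench: loose steel adjustable wrench, 0.40 kg, lying flat, head (14 mm thick) on the nut's flange, handle on the tyre. Origin mid-mouth (on the nut's axis once the jaws fit), at the head's underside; z up, x out of the mouth; fixed jaw's face at y -12 mm, moving jaw on the +y side. Handle 17 to 24 mm wide, 2 to 12 mm above the origin, from x -46, y -2 mm straight to handle_end (160 deg from x)
- jaw (a joint): slide of the moving jaw in m, grows as the jaws close: the gap between the jaws is 28 mm minus the value (about 29 to 26 mm at the start; the jaws touch a 24 mm nut on both sides at about 0.004)
- worm (a joint): angle of the worm in rad, grows as the jaws close; jaw value = 0.0006 m x worm value. It takes about 2 N at its rim to roll (a light press of 5 to 8 N is enough) and locks the jaw wherever it is left (the jaw cannot be pushed along by hand); once the jaws are tight on the nut it stops turning and a finger slips over it
- worm_center (a point): centre of the worm: dark knurled roll with brass-coloured ridges, 19 mm in diameter, 15 mm long, axis level along the wrench's y, in a slot of the head (x -36, y 2, z 7 mm in the wrench's frame), 2.5 mm proud of the head's top face. Stroking its top towards the mouth (wrench +x) closes the jaws, the other way opens them
- handle_push (a point): point on the handle's middle line 100 mm from where it leaves the head, at mid thickness (7 mm above the wrench's origin), 144 mm from the nut's axis, beyond the tyre's edge; the handle is 22 mm wide here
- handle_end (a point): end of the handle on its middle line, at mid thickness, 178 mm from where it leaves the head
- hub_stand: fixed grey hobby vise holding a hub carrier and, on it, a black off-road wheel lying flat (170 mm in diameter, locked); origin on the nut's axis at table level, z up. The tyre's upper sidewall, 58 to 84 mm from the axis, is 172 mm above the table; the rim's dish inside it is lower
- hex_driver: bystander: red-handled hex driver lying on the blue cutting mat, 170 mm long; origin under its middle
- threadlock: bystander: small red bottle with a white cap, 32 mm in diameter, 85 mm high; origin under its middle
- link_rod: bystander: chromed link rod with black ends, 180 mm long, lying on the mat; origin under its middle
- nut_tray: bystander: steel parts tray with nuts, 110 x 80 x 22 mm; origin under its middle
- sprue: bystander: black plastic parts tree lying flat, 200 x 80 mm; origin under its middle
- pliers: bystander: blue-handled long-nose pliers lying flat, 200 mm long; origin near the pivot
- spare_wheel: bystander: another off-road wheel lying flat on the bench, 170 mm in diameter, 72 mm high; origin under its middle
Mind the look-alikes: they are no part of the job. Several things have the shape of the wrench; the one meant has the colours described above.

How it is judged (in metres and radians):
On the way, in this order (a step that is already met when the one before it is completed fails the run):
1. the worm is rolled until the jaws just fit the nut (gap under 24.6 mm), the nut not yet turned (value of joint jaw above 0.0034 m and value of joint nut below 0.15 rad and horizontal distance between wrench and nut_axis below 0.005 m), for 0.2 s.
2. the nut is turned one flat clockwise (60 deg, within 13 deg) (value of joint nut between 0.82 and 1.275 rad), for 0.2 s.
At the end, for the whole second after the job is handed in: the nut stands one flat (60 deg, within 13 deg) clockwise of where it began; the wrench lies flat and still around it (mouth within 5 mm of the nut's axis, head within 6 mm of the flange, tilt under 7 deg) with its jaw gap under 24.6 mm (all of step 2 and value of joint jaw above 0.0034 m and horizontal distance between wrench and nut_axis below 0.005 m and z of wrench in the frame of nut_axis between -0.006 and 0.006 m and angle between wrench's own z axis and vertical below 0.12 rad and linear speed of wrench below 0.02 m/s and angular speed of wrench below 0.1 rad/s); the robot touches nothing.
It fails at once if the nut is turned more than 0.2 rad with slack jaws (gap over 25.2 mm) (value of joint nut above 0.2 rad and value of joint jaw below 0.0028 m).
It fails at once if the nut is turned backwards by more than 0.2 rad (value of joint nut below -0.2 rad).
It fails at once if the nut is overtightened (more than 1.4 rad) (value of joint nut above 1.4 rad).
It fails at once if the wrench comes off the nut (horizontal distance between wrench and nut_axis above 0.02 m or z of wrench in the frame of nut_axis above 0.012 m).
It fails at once if another thing on the bench is shifted by more than 30 mm (distance of any of hex_driver, threadlock, link_rod, nut_tray, sprue, pliers, spare_wheel from where it was at the start of the episode above 0.03 m).
It also fails if it takes over 64 s, if anything falls off the work surface, if the arm or the gripper's body presses on something with over 40 N, if the wrist force passes 120 N, or if a joint passes its speed limit or range.

## Working session

There is one attempt and no reset: what is moved stays moved. The work goes in short steps, Python scripts to look and compute and a tool call to move; the robot and the scene stay as the last step left them, time stands still between calls to the robot, and variables do not carry over. Pictures are saved under pics/ and viewed, about 8 in all and at most 12, crops included, and the job is handed in when it is done.

Besides the shell and the picture viewer there is one more tool, called after "Request:" in YAML: its name, and indented under it one key for each argument. move_arm: Moves the arm, as the interface text tells. Its arguments: {"type":"object","properties":{"deltas":{"type":"string"},"squeeze":{"type":"number"}},"required":["deltas"]}

```bash
mkdir -p pics; cat > h.py <<'E'
import numpy as np, cv2
from plant import r, optics
from scipy.spatial.transform import Rotation as Ro
def cam(n):
    i=optics.camera_info(n); return np.array(i['mtx'],float),np.array(i['view'],float)
def proj(n,p):
    K,V=cam(n); c=V[:3,:3]@np.array(p,float)+V[:3,3]; u=K@c; return u[:2]/u[2]
def ray(n,px,z):
    K,V=cam(n); R,t=V[:3,:3],V[:3,3]; d=R.T@np.linalg.inv(K)@np.array([px[0],px[1],1.]); o=-R.T@t
    return o+d*(z-o[2])/d[2]
def snap(n,f,crop=None,s=1):
    im=optics.read_camera(n)[:,:,::-1]
    if crop: x0,y0,x1,y1=crop; im=im[y0:y1,x0:x1]
    im=cv2.resize(np.ascontiguousarray(im),None,fx=s,fy=s,interpolation=cv2.INTER_CUBIC); cv2.imwrite('pics/'+f,im)
def st():
    s=r.read_state(); print({k:np.round(s[k],3).tolist() for k in ('time_s','ee_pos','orientation','wrist_force','finger_gap','joints')}); return s
E
python3 - <<'E'
from h import *
st(); print(r.pinch_z)
for n in('scene','top'):
    K,V=cam(n); print(n,K.tolist(),(-V[:3,:3].T@V[:3,3]).round(), V[:3,:3].round(2).tolist())
a=optics.read_camera('scene');b=optics.read_camera('top')
cv2.imwrite('pics/a.png',a[:,:,::-1]);cv2.imwrite('pics/b.png',b[:,:,::-1])
E
```

```text
{'time_s': 0.0, 'ee_pos': [186.896, -516.725, 230.497], 'orientation': [-1.57, 0.002, -1.224], 'wrist_force': [-0.408, -0.343, -0.498], 'finger_gap': 85.483, 'joints': [-1.427, 0.259, 1.536, 0.0, 1.348, -0.203]}
18.700000000000003
scene [[521.4215666425403, 0.0, 276.0514549755645], [0.0, 521.4215666425403, 205.40626369115145], [0.0, 0.0, 1.0]] [1311.  304. 1022.] [[-0.33, 0.94, -0.01], [0.65, 0.22, -0.73], [-0.68, -0.25, -0.69]]
top [[488.07090356190923, 0.0, 282.96224417115707], [0.0, 488.07090356190923, 211.6391195663476], [0.0, 0.0, 1.0]] [ 226.  -34. 1683.] [[-0.03, -1.0, -0.02], [-0.99, 0.03, -0.15], [0.15, 0.02, -0.99]]
```

View pics/a.png

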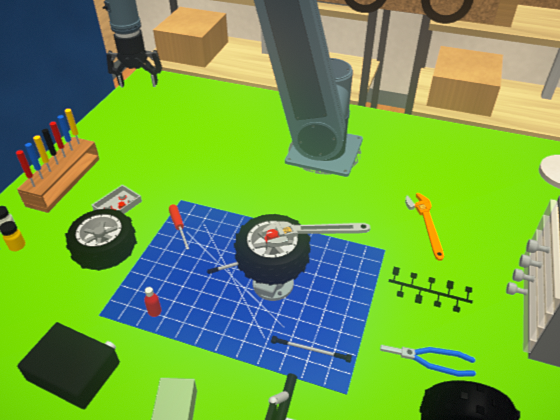

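View pics/b.png

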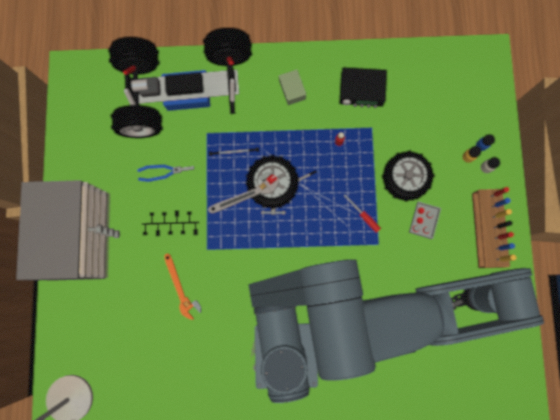

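Candidates: the steel wrench on the wheel, scene (290,230) / top (245,196); the orange adjustable wrench, scene (427,225) / top (182,288), which is a look-alike. The spare wheel, scene (100,238), and the car's wheels are look-alikes for the wheel. I choose the steel wrench on the red nut and check it in a close crop.

```bash
python3 - <<'E'
from h import *
a=optics.read_camera('scene')[205:265,230:380,::-1]; b=optics.read_camera('top')[150:220,200:305,::-1]
f=lambda i,s:cv2.resize(np.ascontiguousarray(i),None,fx=s,fy=s,interpolation=cv2.INTER_CUBIC)
A=f(a,5);B=f(b,4)
C=np.zeros((300+280,750,3),np.uint8);C[:300]=A;C[300:,:420]=B
cv2.imwrite('pics/c.png',C)
E
```

```text
(no output)
```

View pics/c.png

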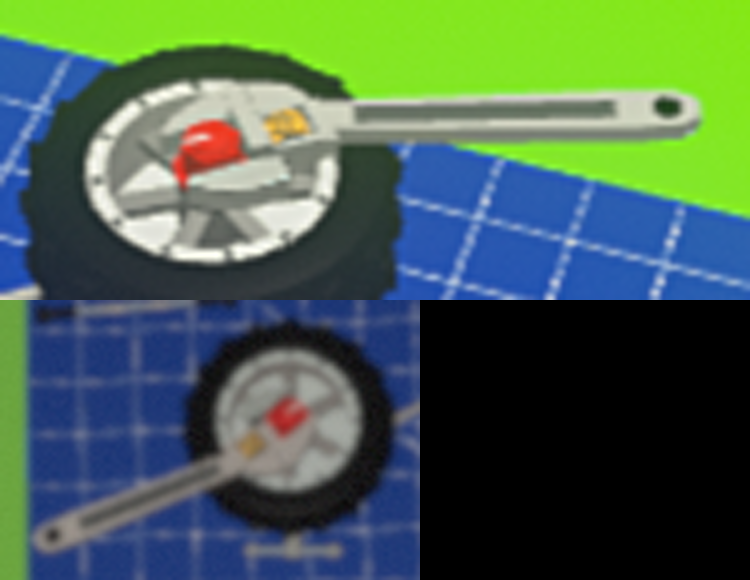

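The crop confirms the steel wrench with the brass worm on the red nut. Scene pixels: nut (272.4,233.4), worm (287.4,230), handle hole (363.6,226.2). Top pixels: nut (272,178.8), worm (262.5,186.2), hole (213,208.7).

```bash
python3 - <<'E'
from h import *
def tri(a,b):
    P=[];
    for n in('scene','top'):
        K,V=cam(n);P.append(K@V[:3])
    X=cv2.triangulatePoints(P[0],P[1],np.array(a,float).reshape(2,1),np.array(b,float).reshape(2,1));return (X[:3]/X[3]).ravel()
for nm,a,b,z in(('nut',(272.4,233.4),(272,178.8),186),('worm',(287.4,230),(262.5,186.2),185),('hole',(363.6,226.2),(213,208.7),182)):
    print(nm,tri(a,b).round(1),ray('scene',a,z).round(1),ray('top',b,z).round(1))
# color centroids
for n,box in(('scene',(230,205,310,265)),('top',(250,160,300,200))):
    im=optics.read_camera(n);x0,y0,x1,y1=box;c=cv2.cvtColor(im[y0:y1,x0:x1],cv2.COLOR_RGB2HSV)
    for nm,lo,hi in(('red',(0,150,80),(8,255,255)),('red2',(172,150,80),(180,255,255)),('brass',(12,90,90),(28,255,255))):
        m=cv2.inRange(c,lo,hi);ys,xs=np.nonzero(m)
        if len(xs):
            p=(xs.mean()+x0,ys.mean()+y0);print(n,nm,len(xs),np.round(p,1),ray(n,p,186).round(1), xs.min()+x0,xs.max()+x0,ys.min()+y0,ys.max()+y0)
E
```

```text
nut [562.3  25.5 181.1] [566.6  27.4 186. ] [561.3  25.  186. ]
worm [540.2  54.7 180. ] [545.1  55.2 185. ] [538.8  55.4 185. ]
hole [473.1 212.3 179.4] [475.8 212.5 182. ] [472.7 212.  182. ]
scene red 95 [271.2 234.3] [569.8  25.9 186. ] 265 278 229 241
scene brass 41 [286.8 229.5] [545.   53.8 186. ] 283 291 227 233
top red 34 [271.1 179.1] [560.4  28.  186. ] 268 275 176 182
top brass 20 [262.6 185.8] [539.7  55.1 186. ] 260 265 184 188
```

Request:
move_arm:
  deltas: "-38 0 46 0 0 0 -1;-38 0 46 0 0 0 -1;-38 0 46 0 0 0 -1;-38 0 46 0 0 0 -1;-38 0 46 0 0 0 -1;-38 0 46 0 0 0 -1;-38 0 46 0 0 0 -1;-38 0 46 0 0 0 -1"

```text
time_s: 1.3
ee_pos: [435.9, -99.2, 231.2]
orientation: [-1.568, -0.004, -1.234]
wrist_force: [0.6, -0.5, -0.2]
finger_gap: -0.0
```

Request:
move_arm:
  deltas: "0 0 0 0 -0.18 0 -1;0 0 0 0 -0.18 0 -1;0 0 0 0 -0.18 0 -1;0 0 0 0 -0.18 0 -1;0 0 0 0 -0.18 0 -1;0 0 0 0 -0.18 0 -1;0 0 0 0 -0.18 0 -1;0 0 0 0 -0.18 0 -1"

```text
time_s: 2.3
ee_pos: [437.6, -92.4, 231.3]
orientation: [-1.574, -0.004, 0.26]
wrist_force: [0.5, -0.6, 0.7]
finger_gap: -0.2
```

```bash
cat >> h.py <<'E'
N=np.array([563.5,26.]);YAW=-0.865
def W(x,y,z=0,yaw=None,n=N):
    yaw=YAW if yaw is None else yaw
    c,s=np.cos(yaw),np.sin(yaw); return np.array([n[0]+c*x-s*y,n[1]+s*x+c*y,170+z])
def go(target,psi):
    s=st();R=Ro.from_euler('xyz',s['orientation']); Rt=Ro.from_euler('xyz',[-np.pi/2,0,psi])
    print('shift',R.inv().apply(np.array(target)-s['ee_pos']).round(1),'turn',(R.inv()*Rt).as_rotvec().round(3))
E
python3 - <<'E'
from h import *
print(W(-36,2,16.5)); go(W(-50,2,30),YAW+np.pi/2)
E
```

```text
[541.67114636  54.69670972 186.5       ]
{'time_s': 2.3, 'ee_pos': [437.571, -92.373, 231.302], 'orientation': [-1.574, -0.004, 0.26], 'wrist_force': [0.514, -0.555, 0.701], 'finger_gap': -0.249, 'joints': [-0.459, 0.067, 1.768, 0.001, 1.301, -0.719]}
shift [132.3  31.5 128.1] turn [ 0.004 -0.446  0.003]
```

Request:
move_arm:
  deltas: "33 0 32 0 0 0 -1;33 0 32 0 0 0 -1;33 0 32 0 0 0 -1;33 0 32 0 0 0 -1;0 0 0 0 -0.15 0 -1;0 0 0 0 -0.15 0 -1;0 0 0 0 -0.15 0 -1"

```text
time_s: 3.18
ee_pos: [535.4, 70.3, 231.1]
orientation: [-1.577, -0.002, 0.725]
wrist_force: [0.4, 0.5, -0.6]
finger_gap: -0.1
```

```bash
python3 - <<'E'
from h import *
go(W(-50,2,22),YAW+np.pi/2)
a=optics.read_camera('scene')[165:265,215:365,::-1]
cv2.imwrite('pics/d.png',cv2.resize(np.ascontiguousarray(a),None,fx=5,fy=5,interpolation=cv2.INTER_CUBIC))
E
```

```text
{'time_s': 3.175, 'ee_pos': [535.418, 70.335, 231.108], 'orientation': [-1.577, -0.002, 0.725], 'wrist_force': [0.399, 0.55, -0.606], 'finger_gap': -0.092, 'joints': [-0.075, 0.237, 1.564, -0.002, 1.335, -0.799]}
shift [-5.5 39.1 -1.6] turn [0.006 0.019 0.003]
```

View pics/d.png

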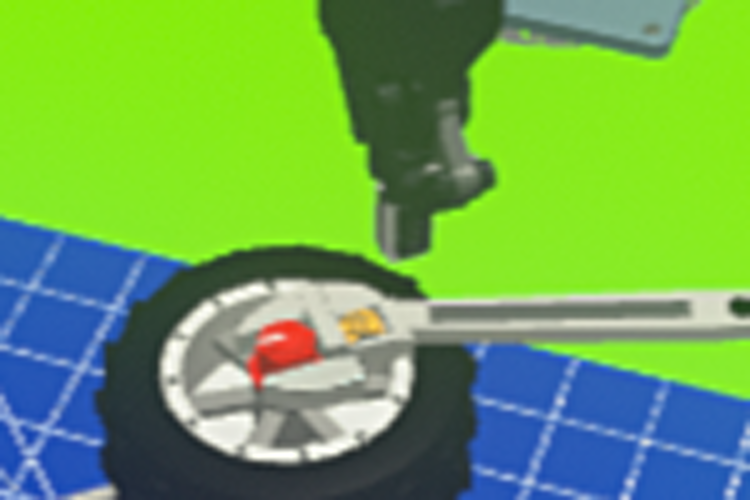

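Request:
move_arm:
  deltas: "-5.5 20 -6 0 0.019 0 -1;0 18 0 0 0 0 -1;0 1 0 0 0 0 -1"

```text
time_s: 3.6
ee_pos: [535.8, 61.8, 191.7]
orientation: [-1.577, -0.003, 0.705]
wrist_force: [0.9, 0.2, 0.2]
finger_gap: 0.2
```

```bash
python3 - <<'E'
from h import *
go(W(-45,2,16.5),YAW+np.pi/2)
E
```

```text
{'time_s': 3.6, 'ee_pos': [535.766, 61.811, 191.687], 'orientation': [-1.577, -0.003, 0.705], 'wrist_force': [0.881, 0.168, 0.174], 'finger_gap': 0.237, 'joints': [-0.091, 0.266, 1.626, -0.002, 1.243, -0.795]}
shift [-0.1  5.2 -0.2] turn [ 0.006 -0.001  0.003]
```

Request:
move_arm:
  deltas: "0 3.5 0 0 0 0 -1;0 1 0 0 0 0 -1"

```text
time_s: 3.85
ee_pos: [536.4, 61.8, 188.1]
orientation: [-1.578, -0.005, 0.704]
wrist_force: [0.4, -0.2, 0.7]
finger_gap: 0.4
```

Request:
move_arm:
  deltas: "0 1 0 0 0 0 -1"

```text
time_s: 3.98
ee_pos: [536.8, 61.8, 187.6]
orientation: [-1.579, -0.005, 0.703]
wrist_force: [-0.7, 0.3, -0.2]
finger_gap: 0.1
```

Request:
move_arm:
  deltas: "0 1 0 0 0 0 -1"

```text
time_s: 4.1
ee_pos: [537.0, 61.8, 186.9]
orientation: [-1.58, -0.006, 0.703]
wrist_force: [-0.6, 0.1, -0.3]
finger_gap: -0.2
```

Request:
move_arm:
  deltas: "-0.5 1 0 0 0 0 -1"

```text
time_s: 4.22
ee_pos: [536.9, 61.6, 186.3]
orientation: [-1.58, -0.007, 0.703]
wrist_force: [-0.6, 1.4, 3.9]
finger_gap: 0.2
```

Request:
move_arm:
  deltas: "0 1 0 0 0 0 -1"

```text
time_s: 4.35
ee_pos: [537.0, 61.7, 186.1]
orientation: [-1.581, -0.007, 0.703]
wrist_force: [-3.8, 0.2, 7.7]
finger_gap: 0.1
```

Request:
move_arm:
  deltas: "0 1 0 0 0 0 -1"

```text
time_s: 4.47
ee_pos: [537.1, 61.7, 186.1]
orientation: [-1.581, -0.008, 0.704]
wrist_force: [-2.5, -0.0, 6.2]
finger_gap: 0.2
```

Request:
move_arm:
  deltas: "0 1 -3 0 0 0 -1;0 1 -3 0 0 0 -1"

```text
time_s: 4.72
ee_pos: [540.9, 57.5, 186.3]
orientation: [-1.582, -0.009, 0.704]
wrist_force: [-2.5, 1.8, 6.0]
finger_gap: 0.2
```

Request:
move_arm:
  deltas: "0 1 -3 0 0 0 -1;0 1 -3 0 0 0 -1"

```text
time_s: 4.97
ee_pos: [544.7, 53.1, 186.4]
orientation: [-1.583, -0.01, 0.704]
wrist_force: [-2.3, 0.8, 6.9]
finger_gap: -0.3
```

Request:
move_arm:
  deltas: "0 1 -3 0 0 0 -1;0 1 -3 0 0 0 -1"

```text
time_s: 5.22
ee_pos: [548.5, 48.6, 186.3]
orientation: [-1.583, -0.011, 0.705]
wrist_force: [-1.9, 1.2, 4.9]
finger_gap: -0.2
```

```bash
python3 - <<'E'
from h import *
go(W(-45,2,16.5),YAW+np.pi/2)
E
```

```text
{'time_s': 5.225, 'ee_pos': [548.526, 48.647, 186.319], 'orientation': [-1.583, -0.011, 0.705], 'wrist_force': [-1.862, 1.211, 4.868], 'finger_gap': -0.182, 'joints': [-0.114, 0.284, 1.615, -0.001, 1.226, -0.818]}
shift [-1.3 -0.4 18. ] turn [ 0.013 -0.001  0.011]
```

Request:
move_arm:
  deltas: "0 -5 0 0 0 0 -1;-1.3 0 20 0.013 0 0.011 -1;0 4.5 0 0 0 0 -1;0 1.5 0 0 0 0 -1;0 1 0 0 0 0 -1"

```text
time_s: 5.85
ee_pos: [533.2, 64.5, 184.5]
orientation: [-1.57, 0.001, 0.705]
wrist_force: [-5.0, 0.1, 10.0]
finger_gap: 0.2
```

Request:
move_arm:
  deltas: "0 1 0 0 0 0 -1;0 1 -3 0 0 0 -1"

```text
time_s: 6.1
ee_pos: [534.5, 63.1, 184.5]
orientation: [-1.569, 0.0, 0.706]
wrist_force: [-5.3, 4.7, 9.4]
finger_gap: 0.5
```

Request:
move_arm:
  deltas: "0 1 -3 0 0 0 -1;0 1 -3 0 0 0 -1;0 1 -3 0 0 0 -1"

```text
time_s: 6.48
ee_pos: [537.4, 60.1, 185.9]
orientation: [-1.562, -0.002, 0.707]
wrist_force: [-6.6, 1.4, 13.5]
finger_gap: 0.0
```

Request:
move_arm:
  deltas: "0 1 -3 0 0 0 -1;0 1 -3 0 0 0 -1;0 1 -3 0 0 0 -1"

```text
time_s: 6.85
ee_pos: [543.1, 53.3, 186.3]
orientation: [-1.563, -0.003, 0.707]
wrist_force: [-3.2, 0.5, 7.9]
finger_gap: 0.0
```

```bash
python3 - <<'E'
from h import *
go(W(-47,2,16.5),YAW+np.pi/2)
E
```

```text
{'time_s': 6.85, 'ee_pos': [543.105, 53.265, 186.332], 'orientation': [-1.563, -0.003, 0.707], 'wrist_force': [-3.229, 0.49, 7.917], 'finger_gap': 0.017, 'joints': [-0.111, 0.286, 1.611, 0.008, 1.247, -0.821]}
shift [-0.1 -0.1 13. ] turn [-0.007  0.001  0.003]
```

Request:
move_arm:
  deltas: "0 1 -3 0 0 0 -1;0 1 -3 0 0 0 -1;0 1 -3 0 0 0 -1"

```text
time_s: 7.22
ee_pos: [549.2, 46.2, 186.1]
orientation: [-1.565, -0.004, 0.707]
wrist_force: [-1.8, -0.7, 4.0]
finger_gap: -0.2
```

Request:
move_arm:
  deltas: "0 -5 0 0 0 0 -1;0 0 15 0 0 0 -1;0 4 0 0 0 0 -1;0 1.5 0 0 0 0 -1;0 1 0 0 0 0 -1"

```text
time_s: 7.85
ee_pos: [539.1, 58.2, 186.3]
orientation: [-1.567, -0.005, 0.708]
wrist_force: [-2.9, -1.1, 9.8]
finger_gap: -0.1
```

```bash
python3 - <<'E'
from h import *
go(W(-44.5,2,16.5),YAW+np.pi/2)
E
```

```text
{'time_s': 7.85, 'ee_pos': [539.061, 58.199, 186.288], 'orientation': [-1.567, -0.005, 0.708], 'wrist_force': [-2.876, -1.134, 9.813], 'finger_gap': -0.071, 'joints': [-0.102, 0.278, 1.623, 0.006, 1.24, -0.812]}
shift [-0.3 -0.2  4.1] turn [-0.003  0.002  0.005]
```

Request:
move_arm:
  deltas: "0 1 -3 0 0 0 -1;0 1 -3 0 0 0 -1;0 1 -3 0 0 0 -1"

```text
time_s: 8.22
ee_pos: [544.5, 51.9, 186.3]
orientation: [-1.569, -0.006, 0.71]
wrist_force: [-3.8, 1.0, 8.8]
finger_gap: -0.1
```

Request:
move_arm:
  deltas: "0 1 -3 0 0 0 -1;0 1 -3 0 0 0 -1"

```text
time_s: 8.48
ee_pos: [548.0, 48.0, 186.3]
orientation: [-1.569, -0.007, 0.711]
wrist_force: [-3.2, 0.6, 9.1]
finger_gap: -0.2
```

Request:
move_arm:
  deltas: "0 -5 0 0 0 0 -1;0 0 17.5 0 0 0 -1;0 4 0 0 0 0 -1;0 1.5 0 0 0 0 -1;0 1 0 0 0 0 -1"

```text
time_s: 9.1
ee_pos: [534.9, 63.1, 184.7]
orientation: [-1.569, -0.006, 0.712]
wrist_force: [-4.0, 0.5, 10.5]
finger_gap: -0.3
```

Request:
move_arm:
  deltas: "0 1 -3 0 0 0 -1;0 1 -3 0 0 0 -1;0 1 -3 0 0 0 -1"

```text
time_s: 9.48
ee_pos: [536.5, 61.5, 185.4]
orientation: [-1.558, -0.007, 0.713]
wrist_force: [-8.3, 5.7, 15.2]
finger_gap: 0.2
```

Request:
move_arm:
  deltas: "0 1 -3 0 0 0 -1;0 1 -3 0 0 0 -1;0 1 -3 0 0 0 -1"

```text
time_s: 9.85
ee_pos: [540.2, 57.3, 186.4]
orientation: [-1.554, -0.008, 0.715]
wrist_force: [-3.5, 2.0, 8.3]
finger_gap: -0.1
```

```bash
python3 - <<'E'
from h import *
go(W(-44.5,2,16.5),YAW+np.pi/2)
snap('scene','e.png',(225,195,305,255),8)
E
```

```text
{'time_s': 9.85, 'ee_pos': [540.162, 57.295, 186.385], 'orientation': [-1.554, -0.008, 0.715], 'wrist_force': [-3.519, 2.028, 8.321], 'finger_gap': -0.061, 'joints': [-0.111, 0.283, 1.617, 0.018, 1.249, -0.832]}
shift [-0.5 -0.   5.5] turn [-0.016  0.009  0.008]
```

View pics/e.png

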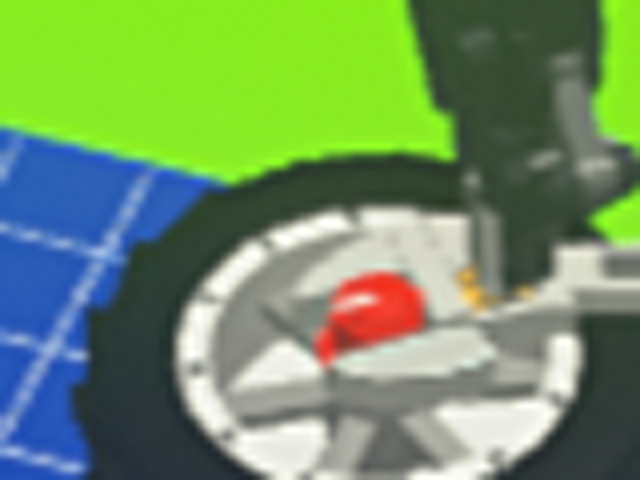

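Request:
move_arm:
  deltas: "0 1 -3 0 0 0 -1;0 1 -3 0 0 0 -1"

```text
time_s: 10.15
ee_pos: [543.3, 53.8, 186.3]
orientation: [-1.553, -0.009, 0.715]
wrist_force: [-3.7, 3.4, 11.1]
finger_gap: -0.0
```

Request:
move_arm:
  deltas: "0 1 -3 0 0 0 -1;0 1 -3 0 0 0 -1"

```text
time_s: 10.4
ee_pos: [546.0, 50.8, 186.2]
orientation: [-1.55, -0.009, 0.716]
wrist_force: [-6.6, 3.6, 10.2]
finger_gap: 0.1
```

Request:
move_arm:
  deltas: "0 -5 0 0 0 0 -1;0 0 15 0 0 0 -1;0 4 0 0 0 0 -1;0 1.5 0 0 0 0 -1;0 1 0 0 0 0 -1"

```text
time_s: 11.02
ee_pos: [534.7, 63.6, 184.6]
orientation: [-1.548, -0.009, 0.716]
wrist_force: [-4.0, 2.3, 9.3]
finger_gap: -0.1
```

Request:
move_arm:
  deltas: "0 1 -3 0 0 0 -1;0 1 -3 0 0 0 -1"

```text
time_s: 11.28
ee_pos: [535.0, 63.3, 184.5]
orientation: [-1.539, -0.009, 0.717]
wrist_force: [-9.5, 9.4, 15.9]
finger_gap: -0.2
```

Request:
move_arm:
  deltas: "0 1 -3 0 0 0 -1;0 1 -3 0 0 0 -1"

```text
time_s: 11.52
ee_pos: [535.0, 63.3, 184.7]
orientation: [-1.529, -0.009, 0.718]
wrist_force: [-8.1, 6.9, 13.8]
finger_gap: 0.1
```

```bash
python3 - <<'E'
from h import *
go(W(-43,2,16.5),YAW+np.pi/2)
E
```

```text
{'time_s': 11.525, 'ee_pos': [535.049, 63.275, 184.708], 'orientation': [-1.529, -0.009, 0.718], 'wrist_force': [-8.147, 6.864, 13.797], 'finger_gap': 0.121, 'joints': [-0.113, 0.285, 1.618, 0.037, 1.263, -0.843]}
shift [-0.6 -2.  -3.7] turn [-0.042  0.012  0.009]
```

Request:
move_arm:
  deltas: "0 -6 0 0 0 0 -1;-0.6 0 -5 -0.042 0.012 0.009 -1;0 3 0 0 0 0 -1;0 1 0 0 0 0 -1;0 1 0 0 0 0 -1"

```text
time_s: 12.15
ee_pos: [538.6, 58.4, 186.2]
orientation: [-1.571, -0.0, 0.706]
wrist_force: [-4.3, 0.3, 12.8]
finger_gap: -0.0
```

```bash
python3 - <<'E'
from h import *
go(W(-41,2,16.5),YAW+np.pi/2)
E
```

```text
{'time_s': 12.15, 'ee_pos': [538.594, 58.435, 186.195], 'orientation': [-1.571, -0.0, 0.706], 'wrist_force': [-4.325, 0.318, 12.79], 'finger_gap': -0.006, 'joints': [-0.098, 0.278, 1.623, -0.0, 1.24, -0.804]}
shift [-0.1 -0.3  0.2] turn [0.001 0.    0.   ]
```

Request:
move_arm:
  deltas: "0 0.7 -3 0 0 0 -1;0 0.7 -3 0 0 0 -1"

```text
time_s: 12.4
ee_pos: [541.7, 54.8, 186.4]
orientation: [-1.568, -0.001, 0.706]
wrist_force: [-3.9, 2.8, 7.7]
finger_gap: -0.6
```

Request:
move_arm:
  deltas: "0 0.7 -3 0 0 0 -1;0 0.7 -3 0 0 0 -1"

```text
time_s: 12.65
ee_pos: [544.4, 51.6, 186.3]
orientation: [-1.564, -0.002, 0.707]
wrist_force: [-5.5, 4.0, 8.6]
finger_gap: -0.3
```

Request:
move_arm:
  deltas: "0 0.7 -3 0 0 0 -1;0 0.7 -3 0 0 0 -1"

```text
time_s: 12.9
ee_pos: [546.8, 48.9, 186.3]
orientation: [-1.559, -0.002, 0.707]
wrist_force: [-5.1, 4.4, 8.3]
finger_gap: -0.2
```

Request:
move_arm:
  deltas: "0 -30 0 0 0 0 -1;0 0 0 0 -0.18 0 -1;0 0 0 0 -0.18 0 -1;0 0 0 0 -0.18 0 -1;0 0 0 0 -0.18 0 -1;0 0 0 0 -0.18 0 -1;0 0 0 0 -0.18 0 -1;0 0 0 0 -0.12 0 -1"

```text
time_s: 13.9
ee_pos: [547.3, 47.0, 215.0]
orientation: [-1.566, -0.017, 1.945]
wrist_force: [0.1, 0.3, 0.3]
finger_gap: -0.0
```

```bash
python3 - <<'E'
from h import *
p=W(-140,32.2,45);a=YAW+np.radians(70);n=np.array([np.cos(a),np.sin(a),0]);print(p,n)
go(p-34*n,YAW+np.pi/2+np.radians(70))
E
```

```text
[497.19765129 153.43954863 215.        ] [0.93704359 0.34921242 0.        ]
{'time_s': 13.9, 'ee_pos': [547.338, 47.016, 215.03], 'orientation': [-1.566, -0.017, 1.945], 'wrist_force': [0.113, 0.326, 0.276], 'finger_gap': -0.03, 'joints': [-0.126, 0.275, 1.554, 0.013, 1.325, -2.074]}
shift [118.    2.2  41.8] turn [-0.005  0.017  0.017]
```

Request:
move_arm:
  deltas: "40 0 21 0 0.017 0.017 -1;40 0 21 0 0 0 -1;38 0 0 0 0 0 -1;0 0 0 0 0 0 -1"

```text
time_s: 14.4
ee_pos: [464.7, 143.2, 214.4]
orientation: [-1.565, -0.001, 1.926]
wrist_force: [0.8, 0.1, 0.7]
finger_gap: 0.2
```

```bash
python3 - <<'E'
from h import *
p=W(-140,32.2,-2);a=YAW+np.radians(70);n=np.array([np.cos(a),np.sin(a),0])
go(p-34*n,YAW+np.pi/2+np.radians(70))
a=optics.read_camera('scene')[165:265,230:380,::-1]
cv2.imwrite('pics/f.png',cv2.resize(np.ascontiguousarray(a),None,fx=5,fy=5,interpolation=cv2.INTER_CUBIC))
E
```

```text
{'time_s': 14.4, 'ee_pos': [464.698, 143.225, 214.384], 'orientation': [-1.565, -0.001, 1.926], 'wrist_force': [0.8, 0.143, 0.7], 'finger_gap': 0.24, 'joints': [0.069, 0.16, 1.703, -0.0, 1.284, -1.857]}
shift [-1.8 46.4 -0.3] turn [-0.006 -0.001  0.001]
```

View pics/f.png

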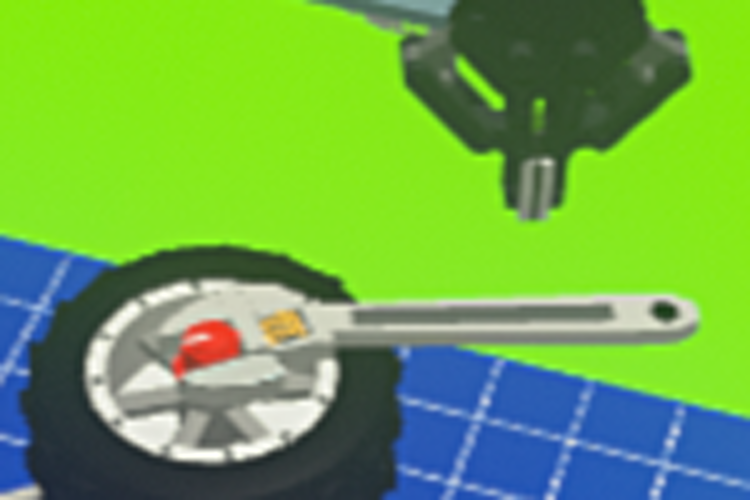

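The worm is tight and the wrench still lies flat on the nut: nut at crop (208,345), worm (285,327), handle hole (663,312), finger clear behind the handle. Next I lower the finger and push.

Request:
move_arm:
  deltas: "-1.8 25 0 0 0 0 -1;0 21 0 0 0 0 -1;0 0 -7 0 0 0 -1"

```text
time_s: 14.82
ee_pos: [474.7, 140.1, 167.5]
orientation: [-1.566, 0.001, 1.924]
wrist_force: [-0.3, 0.5, 0.0]
finger_gap: 0.2
```

Request:
move_arm:
  deltas: "0 0 -3 0 0 0 -1;0 0 -3 0 0 0 -1"

```text
time_s: 15.08
ee_pos: [482.6, 141.4, 168.6]
orientation: [-1.567, 0.002, 1.922]
wrist_force: [-1.0, -0.1, -1.1]
finger_gap: -0.2
```

Request:
move_arm:
  deltas: "0 0 -3 0 0 0 -1;0 0 -3 0 0 0 -1"

```text
time_s: 15.32
ee_pos: [487.5, 143.7, 168.8]
orientation: [-1.565, 0.0, 1.922]
wrist_force: [-3.8, 1.9, 0.3]
finger_gap: -0.0
```

Request:
move_arm:
  deltas: "1.8 0 -7.8 0 0.057 0 -1;1.8 0 -7.8 0 0.057 0 -1;1.8 0 -7.8 0 0.057 0 -1;1.8 0 -7.8 0 0.057 0 -1"

```text
time_s: 15.82
ee_pos: [515.4, 157.9, 168.8]
orientation: [-1.563, 0.005, 1.688]
wrist_force: [-1.9, -2.4, -0.1]
finger_gap: 0.0
```

Request:
move_arm:
  deltas: "1.8 0 -7.8 0 0.057 0 -1;1.8 0 -7.8 0 0.057 0 -1;1.8 0 -7.8 0 0.057 0 -1;1.8 0 -7.8 0 0.057 0 -1"

```text
time_s: 16.32
ee_pos: [546.2, 165.3, 168.8]
orientation: [-1.562, 0.01, 1.454]
wrist_force: [-2.9, -1.8, 0.4]
finger_gap: 0.1
```

```bash
python3 - <<'E'
from h import *
s=st();v=s['ee_pos'][:2]-N;print(np.hypot(*v),np.degrees(np.arctan2(v[1],v[0])))
snap('top','g.png',(195,145,305,225),6)
E
```

```text
{'time_s': 16.325, 'ee_pos': [546.165, 165.289, 168.797], 'orientation': [-1.562, 0.01, 1.454], 'wrist_force': [-2.861, -1.77, 0.421], 'finger_gap': 0.057, 'joints': [0.104, 0.351, 1.565, -0.009, 1.237, -1.347]}
140.36382779042472 97.0942871423443
```

View pics/g.png

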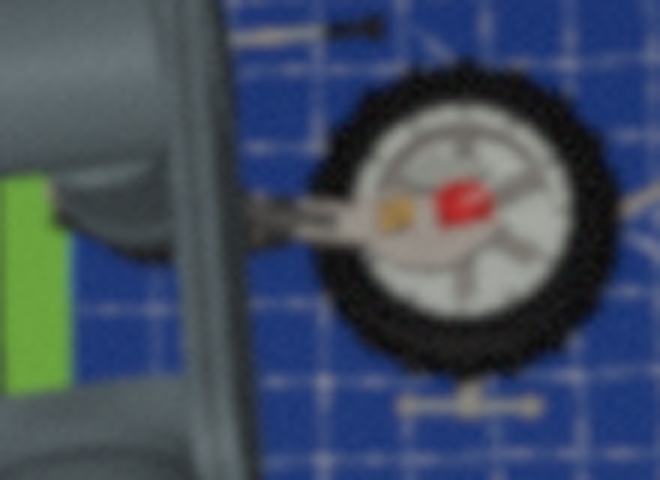

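Request:
move_arm:
  deltas: "1.8 0 -7.8 0 0.057 0 -1;1.8 0 -7.8 0 0.057 0 -1;1.8 0 -7.8 0 0.057 0 -1;1.8 0 -7.8 0 0.057 0 -1"

```text
time_s: 16.88
ee_pos: [577.8, 165.8, 168.8]
orientation: [-1.563, 0.014, 1.221]
wrist_force: [-3.4, -0.3, 0.4]
finger_gap: -0.0
```

Request:
move_arm:
  deltas: "1.8 0 -7.8 0 0.057 0 -1;1.8 0 -7.8 0 0.057 0 -1;1.8 0 -7.8 0 0.057 0 -1;1.8 0 -7.8 0 0.057 0 -1"

```text
time_s: 17.38
ee_pos: [607.7, 159.5, 168.8]
orientation: [-1.563, 0.018, 0.99]
wrist_force: [-3.6, 0.6, 1.4]
finger_gap: 0.1
```

```bash
cat >> h.py <<'E'
def look():
    for n,box in(('scene',(215,205,310,265)),('top',(235,150,300,215))):
        im=optics.read_camera(n);x0,y0,x1,y1=box;c=cv2.cvtColor(im[y0:y1,x0:x1],cv2.COLOR_RGB2HSV);P=[]
        for lo,hi in(((0,150,80),(8,255,255)),((12,90,90),(28,255,255))):
            ys,xs=np.nonzero(cv2.inRange(c,lo,hi)); P.append(ray(n,(xs.mean()+x0,ys.mean()+y0),186)[:2] if len(xs) else np.zeros(2)*np.nan)
        d=P[1]-P[0];print(n,np.round(P,1).tolist(),'worm dist',np.hypot(*d).round(1),'ang',np.degrees(np.arctan2(d[1],d[0])).round(1))
E
python3 - <<'E'
from h import *
s=st();v=s['ee_pos'][:2]-N;print(np.hypot(*v),np.degrees(np.arctan2(v[1],v[0])))
look()
E
```

```text
{'time_s': 17.375, 'ee_pos': [607.652, 159.542, 168.769], 'orientation': [-1.563, 0.018, 0.99], 'wrist_force': [-3.587, 0.613, 1.371], 'finger_gap': 0.091, 'joints': [0.085, 0.453, 1.407, -0.01, 1.299, -0.902]}
140.65192362427578 71.70495779820565
scene [[566.6, 26.6], [576.9, 59.4]] worm dist 34.3 ang 72.7
top [[561.4, 26.9], [573.0, 59.4]] worm dist 34.5 ang 70.3
```

Request:
move_arm:
  deltas: "1.4 0 -6 0 0.043 0 -1;1.4 0 -6 0 0.043 0 -1"

```text
time_s: 17.73
ee_pos: [618.8, 155.6, 168.7]
orientation: [-1.565, 0.019, 0.908]
wrist_force: [-2.7, 1.0, 1.1]
finger_gap: -0.2
```

Request:
move_arm:
  deltas: "0 0 10 0 0 0 -1;0 0 15 0 0 0 -1;0 -40 0 0 0 0 -1;0 -40 0 0 0 0 -1;0 0 40 0 0 0 -1;0 0 0 0 0 0 -1"

```text
time_s: 18.48
ee_pos: [563.8, 201.3, 252.4]
orientation: [-1.566, 0.015, 0.918]
wrist_force: [-0.3, -0.6, 0.1]
finger_gap: -0.3
```

```bash
python3 - <<'E'
from h import *
s=st();look()
a=optics.read_camera('scene')[165:265,210:360,::-1]
cv2.imwrite('pics/k.png',cv2.resize(np.ascontiguousarray(a),None,fx=5,fy=5,interpolation=cv2.INTER_CUBIC))
E
```

```text
{'time_s': 18.475, 'ee_pos': [563.768, 201.319, 252.407], 'orientation': [-1.566, 0.015, 0.918], 'wrist_force': [-0.318, -0.559, 0.101], 'finger_gap': -0.342, 'joints': [0.161, 0.344, 1.365, -0.007, 1.446, -0.756]}
scene [[566.6, 26.7], [579.7, 58.6]] worm dist 34.5 ang 67.6
top [[562.0, 27.7], [575.4, 58.3]] worm dist 33.4 ang 66.3
```

View pics/k.png

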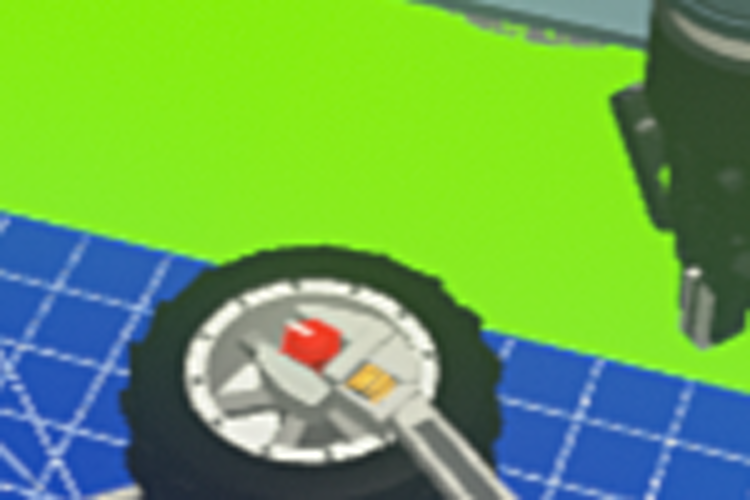

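```bash
python3 - <<'E'
from h import *
snap('scene','l.png',(255,215,355,290),8)
for t in(-100,-105,-110,-115): print(t,proj('scene',W(-203.9,55.5,12,np.radians(t))).round(1))
E
```

```text
-100 [346.8 286.7]
-105 [340.6 291.7]
-110 [333.8 296.4]
-115 [326.3 300.6]
```

View pics/l.png

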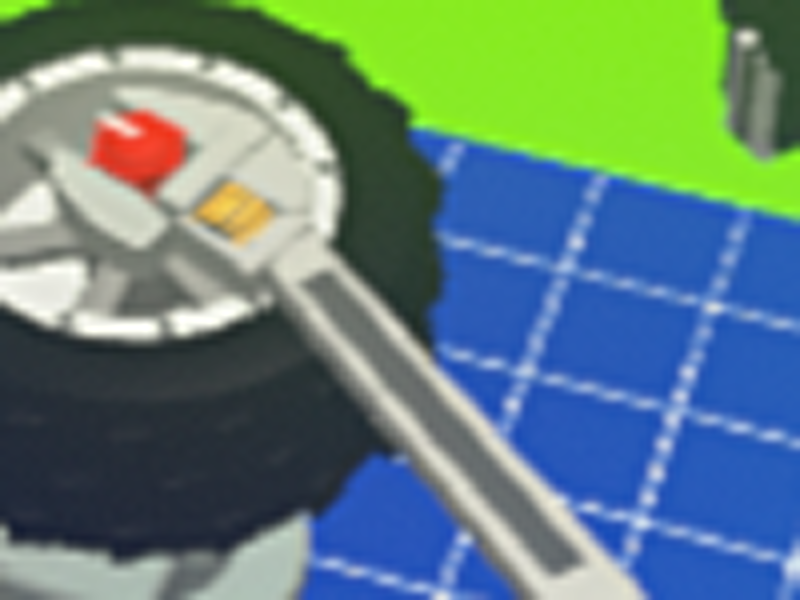

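```bash
python3 - <<'E'
from h import *
for a,b in(((301.2,227.8),(353,226.4)),((295.3,250),(325.3,286))):
    A=ray('scene',a,181);B=ray('scene',b,181);d=B-A;print(A.round(),B.round(),np.hypot(*d[:2]),np.degrees(np.arctan2(d[1],d[0])))
# white mark angle on the nut
im=optics.read_camera('scene')[225:245,262:284];c=cv2.cvtColor(im,cv2.COLOR_RGB2HSV)
print((ray('scene',(255+120/8,215+125/8),186)-ray('scene',(255+140/8,215+140/8),186)).round(1))
E
```

```text
[525.  81. 181.] [483. 190. 181.] 116.61884936384669 111.01866189575465
[593.  89. 181.] [665. 176. 181.] 113.20768296486459 50.06896573194604
[-3.6 -7.2  0. ]
```

```bash
python3 - <<'E'
from h import *
print(r.finish_job()); look()
E
```

```text
the job is handed in; nothing more can be done
None
the job is handed in; nothing more can be done
```

I rolled the worm until the jaws were tight on the nut, turned the nut about one flat clockwise, and handed the job in at about 18.5 s. The hand-in gave no verdict.

**Jaws:** I stroked the worm towards the mouth with the shut fingertips, over about five strokes. I stopped when it no longer rolled: the sideways force rose from about 2.5 N to about 6.6 N at 8.5 N of press, so the finger was slipping. I judged the fit by that force, because the gap itself was too small to measure in the pictures.

**Nut:** I pushed the handle round with the side of the fingers at 3 to 4 N, then lifted clear.

**Last checks:**

| Check | Result |
|---|---|
| Handle direction in the picture | 111.0° to 50.1°, a turn of 60.9° clockwise |
| Worm's direction from the nut | about 60 to 64° of turn |
| Finger's path from first firm contact | about 56° |
| White paint mark | I did not measure where it began, so this is only a rough sign that the nut turned with the wrench |
| Worm's distance from the nut | 33 to 34.5 mm against about 36 mm expected, within measuring error |
| Wrench | lying flat on the nut in the picture |
| Arm | clear, wrist force about zero |

The three turn estimates differ by up to 8°, but all lie within the 60 ± 13° allowed. I did not run a separate check that the other things on the bench stayed put; the arm felt no other contact. A picture check I added after the hand-in was refused.

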